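# Put the bread away: slide the board home and roll the bin shut

## Robot

A 6-joint arm with a two-finger parallel gripper is mounted at the origin on a cart in front of the work surface, level with it; the furniture and walls round the work are solid. World frame = base frame: x ahead of the robot, y to its left, z up, the work surface at z = 0. Lengths are in m, angles in rad, forces in N, time in s.
With the tool pointing down it reaches from about 0.25 to 0.775 m from the base axis. Payload 4 kg.
Tool frame: the origin (TCP) lies at the very end of the fingers, on their centre line; the grasp point (between the pads) lies robot.grasp_offset behind it (robot.grasp_offset is the distance from the TCP to the grasp point, in m); z points along the fingers, y is the line along which they close (so a half turn about z gives the same grasp; the last joint's range is limited). The gripper opens to 85 mm and grips with 20 to 120 N. Pads are 22 mm wide; open, the fingers measure 114 mm over their backs; the gripper's body (76 mm by 85 mm) begins 54 mm behind the grasp point. The pads swing forward as they close: fully open they stand 13 mm farther back than shut.
Start: joints at [-0.103, 0.087, 1.371, -0, 1.684, -0.103], TCP at [0.55, -0, 0.231] pointing down, gripper open.
Joint ranges: [-3.1, 3.1], [-0.76, 2.03], [0.27, 2.55], [-1.08, 4.22], [0.17, 2.65], [-2.57, 2.57]. Speed limits (rad/s): [2.79, 2.79, 3.14, 3.14, 3.14, 3.14].

## Interface

Orientations are given as a 3x3 rotation matrix whose columns are the frame's x, y, z axes.
In Python, from cell import robot gives the robot as it stands. The module is installed in compiled form; this text tells all that it offers.
- The arm moves only by the tool move_arm, never from a script. Its argument "series" is a list of rows, each a list of 2 entries, a list of its own where there are three numbers: the shift along the tool's x, y, z in mm, then the turn, a rotation vector about the tool's x, y, z in degrees. A call has 1 to 20 rows; each row shifts and turns the commanded pose from where the row before left it, along the tool's axes as they then stand; what a row does not reach is not made up. A row lasts 1/10 s, in which the tool goes at most 50 mm and 8.59 degrees, less where a joint would pass 70% of its speed; a pose out of reach is approached as far as the arm can. A call with a gripper value outside its range is refused whole. "grip" is the opening, from -1 (shut) to 1 (fully open), set as the call begins (left out, the last holds). The fingers move at their own pace and stop on an object; "squeeze" is the grip in N (left out, the last holds). Time passes only in rows, so rows that do not move let the fingers close. It gives the time, the measured TCP pose, the force, the opening and the grip force at its end, in the units of the state.
- robot.sense(): the state, without advancing time (a new reading comes with each control period).
- robot.grab_frame(name): name is "scene" or "side" or "wrist"; returns a dict with "pixels" (400x640x3 uint8, red, green, blue), "z_map" (400x640 float32, m along the optical axis (not along the pixel's ray), 0 where there is no reading), "fx", "fy", "cx", "cy" (pixels), "xyz" and "attitude" of the camera in the world; the wrist camera has in their place "mount" (4x4, takes a point from camera to tool coordinates, whose origin is the TCP and whose axes are the flange's). Camera axes: x right, y up, looking along -z (the intrinsics and any distortion apply to the point x, -y, -z); pixel columns grow to the right and rows downward; lengths in m; the calibration is good to about 2 mm. A picture is of the moment at which its call begins: read the wrist's pose just before it.
- robot.sign_off(): hands the job in; it is judged then, once.
The state is a dict: "time_s": time; "joint_positions": joint angles; "joint_vel": joint speeds; "joint_torque": joint torques, N m; "ee_pos": TCP position; "orientation": TCP orientation; "contact_force": force on the tool from outside, world axes, zero at the start; "ft_torque": the same for the moment, N m; "grip_width": finger opening in m; "finger_force": force on a finger pad.
Only numpy, scipy, OpenCV 4.12 (cv2) and the standard library are available. Lean on these libraries where they do the work, as an engineer would, in place of code of your own. Each camera call takes 0.05 s, during which the arm holds its last target. There are 200 camera calls.

## Task

Put the bread away using only your fingertips: push the bread board, with the loaf on it, fully home into the roll-top bread bin, then push the bin's steel roll-top cover down by its ledge until it is fully shut. Only push: grip and lift nothing, do not handle the loaf, let it ride in on the board, and leave the mug, the salt shaker and the spice jar standing where they are.

Things in the scene. Friction and masses are not known exactly. Their poses are not given: they have to be found in the camera images.
- bread_bin: White roll-top bread bin fixed on the worktop, 282 deep (x) x 252 wide (y) x 207 high. Origin under its centre, on the worktop; its -x is its open front. D-shaped side plates 9 thick, inner faces at y = +-117. The cover's pivot is the line x = 0, z = 66, along y; the fixed rear shell (outer radius 139.5 about it) covers the back and the rear half of the top.
- bin_cover (a joint): Roll-top cover of plain steel, a part-cylinder of outer radius 133, 230 wide, turning about the bin's pivot line and going under the rear shell as it opens. 0 rad = fully shut (its stop), grows as it opens, up to 1.45; found at 1.0 to 1.4. A stiff hinge: it stays where it is left; 1 to 5 N at the ledge moves it.
- cover_ledge (a point): On the upper face of the ledge along the cover's lower edge, mid-way, 17 out from the cover, 150 from the pivot. The ledge: a plate 100 wide, 6 thick, standing out radially 33, rim rolled 9 thick. Axes turn with the cover: -x radially outward, y along the ledge, z the way it opens; push this face along -z to shut. Shut, the ledge is level, this point 61 high; at joint q, q - 0.03 rad above level.
- bread_board (a joint): Wooden bread board with low rims that slides on the bin's floor like a shallow drawer. 0 m = fully home (its stop; front panel 4 mm behind the front edges of the bin's sides), grows as it comes out toward the bin's -x; found 0.06 to 0.09 out. About 1.5 to 3 N moves it.
- board_front (a point): Centre of the outer face of the board's upright front panel, 32 above the worktop. The panel is 226 wide, 13 thick, from 12 to 52 above the worktop; axes as the bin's, so pushing along the bin's +x slides the board in. With the board home this point is at x = -137 in the bin's frame.
- loaf_centre (a point): Centre of the brown tin loaf, 89 deep x 150 wide x 88 high, lying loose across the board, 0.3 to 0.55 kg; point half-way up, z up. With the board out, the loaf stands in the cover's path; its front is at least 40 behind the board's front panel.
- mug: White mug with dark spots and a handle, 82 across, 91 high, standing to the left of the bin. Origin on the worktop under its middle. A bystander.
- salt_shaker: Glass salt shaker with a grey top, 44 across, 90 high, upright beside the bin. Origin under its centre. A bystander.
- spice_a: Slim glass spice jar with a white cap, 47 across, 98 high, upright beside the bin. Origin under its centre. A bystander.

How it is judged:
On the way, in this order (a step that is already met when the one before it is completed fails the run):
1. the bread board is pushed fully home while the cover is still open (value of joint bread_board below 0.005 m and value of joint bin_cover above 0.5 rad), for 0.2 s.
2. the roll-top cover is pushed fully shut (value of joint bin_cover below 0.05 rad), for 0.2 s.
At the end, for the whole second after the job is handed in: The board is within 5 mm of fully home and the cover within 0.05 rad (about 7 mm at the ledge) of fully shut, the loaf lies upright on the board inside the bin, and the mug, shaker and jar stand upright within 30 mm of where they were (value of joint bread_board below 0.005 m and value of joint bin_cover below 0.05 rad and x of loaf_centre in the frame of bread_bin between -0.085 and 0.085 m and z of loaf_centre in the frame of bread_bin between 0.055 and 0.08 m and angle between loaf_centre's own z axis and vertical below 0.15 rad and angle between each of mug, salt_shaker, spice_a's own z axis and vertical below 0.1 rad); the robot touches nothing.
It fails at once if the loaf is handled by the fingers (contact force between the fingers and loaf above 3 N).
It fails at once if the loaf is lifted or tipped (z of loaf_centre in the frame of bread_bin above 0.09 m or angle between loaf_centre's own z axis and vertical above 0.35 rad).
It fails at once if the ledge of the cover is gripped (pressed on both faces at once) (contact force between the fingers and bin_cover_c0 above 2 N and contact force between the fingers and bin_cover_c1 above 2 N).
It fails at once if the front panel of the board is gripped (pressed on both faces at once) (contact force between the fingers and bread_board_c0 above 2 N and contact force between the fingers and bread_board_c1 above 2 N).
It fails at once if a bystander is moved or lifted (distance of any of mug, salt_shaker, spice_a from where it was at the start of the episode above 0.03 m).
It also fails if it takes over 51 s, if anything falls off the work surface, if the arm or the gripper's body presses on something with over 40 N, if the wrist force passes 120 N, or if a joint passes its speed limit or range.

## Working session

There is one attempt and no reset: what is moved stays moved. The work goes in short steps, Python scripts to look and compute and a tool call to move; the robot and the scene stay as the last step left them, time stands still between calls to the robot, and variables do not carry over. Pictures are saved under pics/ and viewed, at most 10 in all, crops included, and the job is handed in when it is done.

Besides the shell and the picture viewer there is one more tool, called after "Request:" by a JSON object that holds its "api" and its "payload", one argument or row to a line. move_arm: Moves the arm, as the interface text tells. Its arguments: {"type":"object","properties":{"series":{"type":"array","items":{"type":"array"}},"grip":{"type":"number"},"squeeze":{"type":"number"}},"required":["series"]}

```bash
mkdir -p pics; cat > h.py <<'E'
import numpy as np,cv2
from cell import robot
def grab(n):
    s=robot.sense(); f=robot.grab_frame(n)
    if n=='wrist':
        T=np.eye(4);T[:3,:3]=np.array(s['orientation']);T[:3,3]=s['ee_pos'];M=T@np.array(f['mount'])
        f['R'],f['t']=M[:3,:3],M[:3,3]
    else: f['R'],f['t']=np.array(f['attitude']),np.array(f['xyz'])
    return f
def cloud(f):
    z=f['z_map'];v,u=np.mgrid[:400,:640]
    P=np.stack([(u-f['cx'])/f['fx']*z,-(v-f['cy'])/f['fy']*z,-z],-1)
    P=P@f['R'].T+f['t'];P[z==0]=np.nan
    return P
E
python3 - <<'E'
from h import *
print(robot.sense()); print(robot.grasp_offset)
for n in ['scene','side']:
    f=grab(n);cv2.imwrite(f'pics/{n}0.png',f['pixels'][...,::-1]);np.savez(f'{n}0.npz',P=cloud(f),rgb=f['pixels'])
    print(n,f['t'],f['R'],f['fx'],[k for k in f])
E
```

```text
{'time_s': 0.0, 'joint_positions': array([-1.03088069e-01,  8.79738851e-02,  1.37230527e+00, -4.95375983e-05,
        1.68361345e+00, -1.03080050e-01]), 'joint_vel': array([-0.00061597,  0.00117629, -0.00017862, -0.0012698 , -0.00132548,
        0.00138627]), 'joint_torque': array([ 4.64244640e-04, -3.51862407e+01, -3.13276148e+01,  2.58579206e-05,
        1.07225846e-02,  9.27783418e-06]), 'ee_pos': array([5.49480771e-01, 3.95868987e-05, 2.30102944e-01]), 'orientation': array([[ 1.37542432e-05,  9.99997371e-01, -2.29279886e-03],
       [ 9.99999982e-01, -1.33238837e-05,  1.87715665e-04],
       [ 1.87684623e-04, -2.29280140e-03, -9.99997354e-01]]), 'contact_force': array([0.27944088, 0.34627192, 0.25923217]), 'ft_torque': array([-0.02619933,  0.03387347, -0.0273042 ]), 'finger_force': 0.0, 'grip_width': 0.08527730300210377}
0.0187
scene [ 0.13970815 -0.37936091  0.7868994 ] [[ 0.77376588  0.46264683 -0.43271732]
 [-0.6334125   0.55571904 -0.53848393]
 [-0.00865863  0.69074905  0.72304272]] 466.98287106594887 ['pixels', 'z_map', 'fx', 'fy', 'cx', 'cy', 'xyz', 'attitude', 'R', 't']
side [ 0.38331119 -0.45846181  0.72078376] [[ 0.95184955  0.21285859 -0.22062107]
 [-0.30654514  0.65255274 -0.69296825]
 [-0.00353737  0.72723183  0.6863828 ]] 458.51234674167995 ['pixels', 'z_map', 'fx', 'fy', 'cx', 'cy', 'xyz', 'attitude', 'R', 't']
```

View pics/scene0.png

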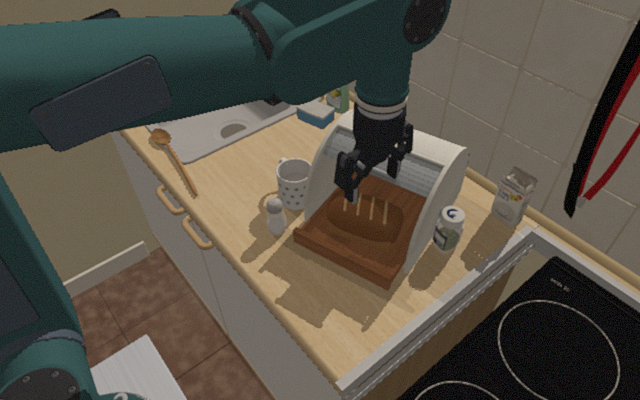

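View pics/side0.png

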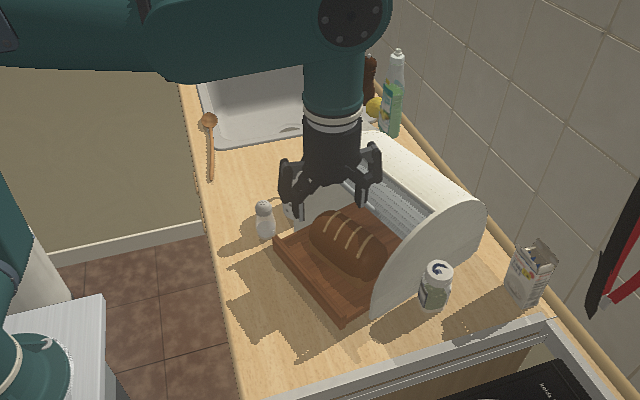

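The scene view shows the board front panel running from about (295,235) to (395,280), with the shaker at (277,215) to its left, the mug behind it at (293,185), and the jar at (447,230) on the right. The side view shows the panel from (274,240) to (342,325), the right bin plate at (430,260) and the steel cover at about (385,190), partly hidden by the gripper.

```bash
python3 - <<'E'
from h import *
for n in ['scene','side']:
    d=np.load(f'{n}0.npz');P=d['P'];rgb=d['rgb']
    hsv=cv2.cvtColor(rgb,cv2.COLOR_RGB2HSV)
    z=P[...,2]
    br=(hsv[...,0]<14)&(hsv[...,1]>110)&(hsv[...,2]>30)&(P[...,0]>.3)&(P[...,0]<.8)&(np.abs(P[...,1])<.3)
    print(n,br.sum())
    m=br&(z>.02)&(z<.056)
    Q=P[m]
    # front-most: per line fit, hull of brown
    pts=Q[:,:2].astype(np.float32)
    r=cv2.minAreaRect(pts*1000); print('rect all brown low',r, (cv2.boxPoints(r)).round().tolist())
    t=Q[(Q[:,2]>.047)]
    print('top',len(t), cv2.boxPoints(cv2.minAreaRect(t[:,:2].astype(np.float32)*1000)).round().tolist())
    # white-ish above: 
    w=(hsv[...,1]<60)&(P[...,0]>.3)&(P[...,0]<1.0)&(np.abs(P[...,1])<.35)&(z>.015)&(z<.24)
    num,lab,st,c=cv2.connectedComponentsWithStats(w.astype(np.uint8))
    for i in range(1,num):
        if st[i,4]>80:
            q=P[lab==i]; print(st[i],np.nanpercentile(q,[3,50,97],axis=0).round(3).tolist())
E
```

```text
scene 6628
rect all brown low ((640.72900390625, 78.2481918334961), (261.6982421875, 224.85443115234375), 17.333017349243164) [[482.0, 147.0], [549.0, -68.0], [799.0, 10.0], [732.0, 225.0]]
top 727 [[425.0, 104.0], [553.0, -70.0], [659.0, 8.0], [532.0, 182.0]]
[  370    51   270   222 26384] [[0.651, -0.302, 0.026], [0.955, -0.039, 0.138], [0.959, 0.245, 0.232]]
[ 267  109   89  124 4339] [[0.47, 0.16, 0.024], [0.585, 0.196, 0.086], [0.671, 0.293, 0.206]]
side 5960
rect all brown low ((622.9746704101562, 74.1420669555664), (224.94293212890625, 227.0729217529297), 17.301271438598633) [[482.0, 149.0], [549.0, -68.0], [764.0, -1.0], [697.0, 216.0]]
top 720 [[406.0, 61.0], [572.0, -85.0], [653.0, 7.0], [488.0, 153.0]]
[  360    68   280   325 38094] [[0.65, -0.246, 0.024], [0.954, -0.016, 0.137], [0.957, 0.297, 0.23]]
[357 158  11  16 112] [[0.653, 0.122, 0.191], [0.662, 0.137, 0.195], [0.671, 0.154, 0.198]]
[ 282  178   73   54 1515] [[0.537, 0.083, 0.026], [0.607, 0.191, 0.068], [0.669, 0.237, 0.201]]
[255 200  21  36 590] [[0.465, 0.188, 0.019], [0.481, 0.196, 0.057], [0.499, 0.214, 0.088]]
```

```bash
cat >> h.py <<'E'
YAW=np.radians(17.3)
RB=np.array([[np.cos(YAW),-np.sin(YAW),0],[np.sin(YAW),np.cos(YAW),0],[0,0,1]])
F0=np.array([.5155,.040,0])
E
python3 - <<'E'
from h import *
for n in ['scene','side']:
    d=np.load(f'{n}0.npz');P=d['P'];rgb=d['rgb']
    B=(P-F0)@RB   # frame of bin axes at initial board front
    hsv=cv2.cvtColor(rgb,cv2.COLOR_RGB2HSV)
    # front panel refinement
    br=(hsv[...,0]<14)&(hsv[...,1]>110)
    q=B[br&(B[...,2]>.018)&(B[...,2]<.045)&(np.abs(B[...,1])<.1)&(np.abs(B[...,0])<.008)]
    A=np.c_[q[:,1],np.ones(len(q))];print(n,'face fit',len(q),np.linalg.lstsq(A,q[:,0],rcond=None)[0],np.median(q[:,0]))
    lo=(hsv[...,1]<70)&(B[...,0]<.4)
    for nm,a,b in [('right',-.14,-.105),('left',.105,.14)]:
        m=lo&(B[...,1]>a)&(B[...,1]<b)&(B[...,2]>.02)&(B[...,2]<.25)&(B[...,0]>0)
        q=B[m];
        if len(q)==0: print(nm,0);continue
        print(nm,len(q),'y',np.percentile(q[:,1],[2,20,50,80,98]).round(4))
        for zz in np.arange(.02,.21,.02):
            s=q[np.abs(q[:,2]-zz)<.006]
            if len(s)>5: print('  z%.2f'%zz,np.percentile(s[:,0],[2,50,98]).round(4),len(s))
    m=lo&(np.abs(B[...,1])<.115)&(B[...,2]>.12)&(B[...,2]<.215)&(B[...,0]>0.03)&(B[...,0]<.4)
    q=B[m];print('mid',len(q))
    for yy in np.arange(-.1,.11,.02):
        s=q[np.abs(q[:,1]-yy)<.004]; i=np.argsort(s[:,0]); s=s[i][::max(1,len(s)//12)]
        print('%.2f'%yy,[(round(float(a),3),round(float(c),3)) for a,_,c in s])
E
```

```text
scene face fit 615 [-0.00116835  0.00250862] 0.002507913233711173
right 2852 y [-0.1358 -0.1258 -0.1254 -0.1201 -0.1068]
  z0.02 [0.062  0.1276 0.3271] 55
  z0.04 [0.0615 0.1615 0.3273] 137
  z0.06 [0.0613 0.1644 0.3309] 157
  z0.08 [0.0625 0.1677 0.3234] 164
  z0.10 [0.0647 0.1733 0.3287] 176
  z0.12 [0.0708 0.1653 0.3226] 163
  z0.14 [0.0787 0.1559 0.3133] 163
  z0.16 [0.0911 0.1615 0.2999] 165
  z0.18 [0.111  0.1363 0.2828] 235
  z0.20 [0.1415 0.1803 0.2604] 304
left 1947 y [0.107  0.1164 0.1173 0.1187 0.125 ]
  z0.02 [0.0618 0.1157 0.1836] 21
  z0.04 [0.0618 0.1105 0.1742] 120
  z0.06 [0.061  0.1043 0.1659] 124
  z0.08 [0.0617 0.1065 0.1696] 133
  z0.10 [0.0639 0.1088 0.1728] 134
  z0.12 [0.071  0.1133 0.1707] 130
  z0.14 [0.0791 0.1072 0.1517] 105
  z0.16 [0.0922 0.1043 0.1319] 70
  z0.18 [0.1112 0.1268 0.1438] 114
  z0.20 [0.143  0.1753 0.2436] 203
mid 3398
-0.10 [(0.121, 0.179), (0.129, 0.176), (0.135, 0.179), (0.144, 0.187), (0.153, 0.192), (0.161, 0.193), (0.171, 0.195), (0.181, 0.198), (0.188, 0.206), (0.202, 0.205), (0.216, 0.206), (0.233, 0.205), (0.26, 0.195)]
-0.08 [(0.
[... 4649 characters left out ...]
), (0.273, 0.185)]
0.06 [(0.162, 0.192), (0.172, 0.196), (0.177, 0.196), (0.181, 0.195), (0.219, 0.205), (0.224, 0.204), (0.229, 0.203), (0.233, 0.202), (0.238, 0.2), (0.246, 0.198), (0.251, 0.197), (0.259, 0.193), (0.27, 0.187), (0.283, 0.179)]
0.08 [(0.188, 0.206), (0.198, 0.206), (0.201, 0.207), (0.225, 0.203), (0.229, 0.202), (0.232, 0.202), (0.237, 0.2), (0.243, 0.199), (0.248, 0.197), (0.253, 0.195), (0.261, 0.192), (0.269, 0.188), (0.277, 0.184), (0.288, 0.176)]
0.10 [(0.203, 0.205), (0.21, 0.205), (0.216, 0.204), (0.219, 0.206), (0.222, 0.205), (0.228, 0.202), (0.232, 0.202), (0.235, 0.202), (0.243, 0.199), (0.248, 0.197), (0.254, 0.196), (0.262, 0.191), (0.27, 0.188), (0.28, 0.181)]
```

Request:
{"api": "move_arm", "payload": {
  "series": [
    [[5.5, -23, 0], [0, 0, 0]],
    [[5.5, -23, 0], [0, 0, 0]],
    [[5.5, -23, 0], [0, 0, 0]],
    [[5.5, -23, 0], [0, 0, 0]],
    [[0, 0, 0], [0, 0, 8.1]],
    [[0, 0, 0], [0, 0, 8.1]],
    [[0, 0, 0], [0, 0, 8.1]],
    [[0, 0, 0], [0, 0, 8.1]],
    [[0, 0, 0], [0, 0, 8.1]],
    [[0, 0, 0], [0, 0, 8.1]],
    [[0, 0, 0], [0, 0, 8.1]],
    [[0, 0, 0], [0, 0, 8.1]],
    [[0, 0, 0], [0, 0, 7.9]],
    [[0, 0, 40], [0, 0, 0]],
    [[0, 0, 40], [0, 0, 0]],
    [[0, 0, 40], [0, 0, 0]],
    [[0, 0, 40], [0, 0, 0]],
    [[0, 0, 35], [0, 5, 0]],
    [[0, 0, 0], [0, 7, 0]],
    [[0, 0, 0], [0, 8, 0]]
  ],
  "grip": -1
}}

```text
time_s: 2.1
ee_pos: [0.4575, 0.0224, 0.0347]
orientation: [[0.896, 0.298, 0.328], [0.28, -0.955, 0.103], [0.344, -0.001, -0.939]]
contact_force: [-0.8, -0.2, 1.1]
grip_width: 0.0003
finger_force: 0.0
```

```bash
cat >> h.py <<'E'
O=F0+RB@np.array([.202,.001,0])
def st():
    s=robot.sense(); print('t',s['time_s'],'tcp bin mm',((s['ee_pos']-O)@RB*1000).round(1),'F bin',(s['contact_force']@RB).round(1),'w',round(s['grip_width'],4)); R=RB.T@s['orientation']; print('R bin',R.round(3).tolist()); return s
E
python3 - <<'E'
from h import *
st()
for n in ['scene','side']:
    f=grab(n);cv2.imwrite(f'pics/{n}1.png',f['pixels'][...,::-1]);np.savez(f'{n}1.npz',P=cloud(f),rgb=f['pixels'])
    P=(cloud(f)-O)@RB; hsv=cv2.cvtColor(f['pixels'],cv2.COLOR_RGB2HSV)
    m=(np.abs(P[...,1])<.055)&(P[...,2]>.15)&(P[...,2]<.22)&(P[...,0]>-.13)&(P[...,0]<-.06)
    q=P[m];r=np.hypot(q[:,0],q[:,2]-.066);a=np.arctan2(q[:,2]-.066,-q[:,0])
    k=(r>.142)&(r<.16); print(n,k.sum(),np.percentile(a[k],[5,25,50,75,95]).round(3))
    m=(hsv[...,0]<14)&(hsv[...,1]>110)&(P[...,2]>.018)&(P[...,2]<.045)&(np.abs(P[...,1])<.1)&(P[...,0]>-.23)&(P[...,0]<-.18)
    print('panel x',np.percentile(P[m][:,0],[5,50,95]))
    m=(hsv[...,0]<14)&(hsv[...,1]>60)&(P[...,2]>.06)&(np.abs(P[...,1])<.1)&(P[...,0]>-.23)&(P[...,0]<.1)
    print('loaf',np.percentile(P[m],[1,99],axis=0).round(3))
E
```

```text
t 2.1 tcp bin mm [-262.6   -0.5   34.7] F bin [-0.8 -0.   1.1] w 0.0003
R bin [[0.939, 0.001, 0.344], [0.0, -1.0, 0.001], [0.344, -0.001, -0.939]]
scene 52 [0.936 0.937 0.938 0.94  0.946]
panel x [-0.20083662 -0.1994545  -0.19813481]
loaf [[-0.149 -0.079  0.062]
 [-0.07   0.064  0.115]]
side 15 [0.929 0.94  0.952 0.96  0.968]
panel x [-0.20115795 -0.20038076 -0.19960698]
loaf [[-0.149 -0.078  0.061]
 [-0.065  0.061  0.113]]
```

View pics/side1.png

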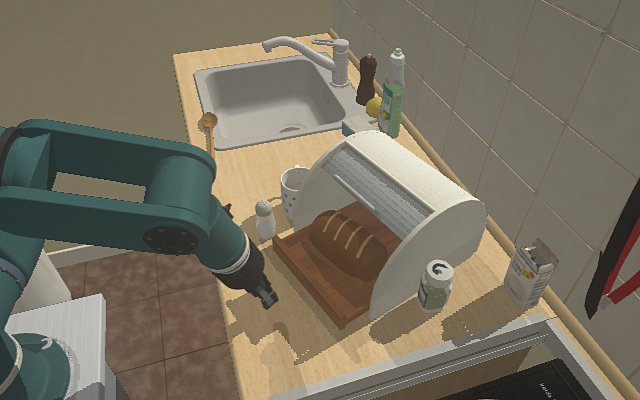

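The gripper is shut at (268,295), clear of the panel, and the ledge is visible at (355,190). It stands about 0.94 rad above level, so q≈1.0.

Request:
{"api": "move_arm", "payload": {
  "series": [
    [[18.8, 0, 6.8], [0, 0, 0]],
    [[18.8, 0, 6.8], [0, 0, 0]],
    [[4.7, 0, 1.7], [0, 0, 0]],
    [[4.7, 0, 1.7], [0, 0, 0]],
    [[4.7, 0, 1.7], [0, 0, 0]],
    [[4.7, 0, 1.7], [0, 0, 0]],
    [[4.7, 0, 1.7], [0, 0, 0]],
    [[4.7, 0, 1.7], [0, 0, 0]],
    [[4.7, 0, 1.7], [0, 0, 0]],
    [[4.7, 0, 1.7], [0, 0, 0]],
    [[4.7, 0, 1.7], [0, 0, 0]],
    [[4.7, 0, 1.7], [0, 0, 0]],
    [[4.7, 0, 1.7], [0, 0, 0]],
    [[4.7, 0, 1.7], [0, 0, 0]]
  ]
}}

```text
time_s: 3.6
ee_pos: [0.5537, 0.0519, 0.0363]
orientation: [[0.897, 0.297, 0.326], [0.279, -0.955, 0.102], [0.342, -0.0, -0.94]]
contact_force: [-0.6, -0.3, -0.4]
grip_width: 0.0001
finger_force: 0.9
```

```bash
python3 - <<'E'
from h import *
st()
for n in ['scene','side']:
    f=grab(n); P=(cloud(f)-O)@RB; hsv=cv2.cvtColor(f['pixels'],cv2.COLOR_RGB2HSV)
    m=(hsv[...,0]<14)&(hsv[...,1]>110)&(P[...,2]>.018)&(P[...,2]<.045)&(np.abs(P[...,1])<.1)&(P[...,0]>-.21)&(P[...,0]<-.12)
    print(n,'panel x',np.percentile(P[m][:,0],[5,50,95]))
E
```

```text
t 3.6 tcp bin mm [-162.    -1.    36.3] F bin [-0.7 -0.1 -0.4] w 0.0001
R bin [[0.94, 0.0, 0.342], [-0.0, -1.0, 0.0], [0.342, -0.0, -0.94]]
scene panel x [-0.15312287 -0.1517089  -0.15006718]
side panel x [-0.15187996 -0.15072276 -0.12068072]
```

Request:
{"api": "move_arm", "payload": {
  "series": [
    [[2.8, 0, 1], [0, 0, 0]],
    [[2.8, 0, 1], [0, 0, 0]],
    [[2.8, 0, 1], [0, 0, 0]],
    [[2.8, 0, 1], [0, 0, 0]],
    [[1.9, 0, 0.7], [0, 0, 0]],
    [[0, 0, 0], [0, 0, 0]]
  ]
}}

```text
time_s: 4.3
ee_pos: [0.5673, 0.056, 0.0368]
orientation: [[0.897, 0.297, 0.327], [0.279, -0.955, 0.102], [0.343, 0.0, -0.939]]
contact_force: [0.7, 0.4, -0.5]
grip_width: -0.0001
finger_force: 0.0
```

Request:
{"api": "move_arm", "payload": {
  "series": [
    [[1, 0, 0.3], [0, 0, 0]],
    [[1, 0, 0.3], [0, 0, 0]],
    [[0, 0, 0], [0, 0, 0]]
  ]
}}

```text
time_s: 4.6
ee_pos: [0.5684, 0.0564, 0.0366]
orientation: [[0.897, 0.298, 0.326], [0.28, -0.955, 0.102], [0.341, -0.0, -0.94]]
contact_force: [-2.8, -0.8, 2.0]
grip_width: 0.0002
finger_force: 1.4
```

```bash
python3 - <<'E'
from h import *
st()
for n in ['scene','side']:
    f=grab(n); P=(cloud(f)-O)@RB; hsv=cv2.cvtColor(f['pixels'],cv2.COLOR_RGB2HSV)
    m=(hsv[...,0]<14)&(hsv[...,1]>110)&(P[...,2]>.018)&(P[...,2]<.045)&(np.abs(P[...,1])<.1)&(P[...,0]>-.21)&(P[...,0]<-.12)
    print(n,'panel x',np.percentile(P[m][:,0],[5,50,95]))
E
```

```text
t 4.6 tcp bin mm [-146.6   -1.1   36.6] F bin [-2.9  0.   2. ] w 0.0002
R bin [[0.94, 0.0, 0.341], [0.0, -1.0, 0.0], [0.341, -0.0, -0.94]]
scene panel x [-0.13797451 -0.13630609 -0.13471752]
side panel x [-0.13815175 -0.13705073 -0.13612521]
```

Request:
{"api": "move_arm", "payload": {
  "series": [
    [[1, 0, 0.3], [0, 0, 0]],
    [[1, 0, 0.3], [0, 0, 0]],
    [[1, 0, 0.3], [0, 0, 0]],
    [[0, 0, 0], [0, 0, 0]],
    [[0, 0, 0], [0, 0, 0]]
  ]
}}

```text
time_s: 5.2
ee_pos: [0.5688, 0.0565, 0.0364]
orientation: [[0.899, 0.298, 0.32], [0.281, -0.954, 0.1], [0.336, -0.0, -0.942]]
contact_force: [-15.4, -5.3, 10.2]
grip_width: 0.0001
finger_force: 8.2
```

The board is against its stop: 16 N and stalled. Next I retreat, rise, tilt to 40° and go behind the ledge from above.

Request:
{"api": "move_arm", "payload": {
  "series": [
    [[-7, 0, -2.6], [0, 0, 0]],
    [[-14.1, 0, -5.1], [0, 0, 0]],
    [[-18.8, 0, -6.8], [0, 0, 0]],
    [[-18.8, 0, -6.8], [0, 0, 0]],
    [[10.9, 0, -30], [0, 0, 0]],
    [[10.9, 0, -30], [0, 0, 0]],
    [[10.9, 0, -30], [0, 0, 0]],
    [[10.9, 0, -30], [0, 0, 0]],
    [[10.9, 0, -30], [0, 0, 0]],
    [[10.9, 0, -30], [0, 0, 0]],
    [[10.9, 0, -30], [0, 0, 0]],
    [[10.9, 0, -30], [0, 0, 0]],
    [[0, 0, 0], [0, 6, 0]],
    [[0, 0, 0], [0, 7, 0]],
    [[0, 0, 0], [0, 7, 0]],
    [[0, 0, 0], [0, 0, 0]]
  ]
}}

```text
time_s: 6.8
ee_pos: [0.5088, 0.0387, 0.287]
orientation: [[0.736, 0.295, 0.609], [0.225, -0.955, 0.191], [0.639, -0.004, -0.769]]
contact_force: [-0.3, -0.6, -1.5]
grip_width: 0.0
finger_force: 0.0
```

```bash
python3 - <<'E'
from h import *
st()
for n in ['scene','side']:
    f=grab(n); P=(cloud(f)-O)@RB; hsv=cv2.cvtColor(f['pixels'],cv2.COLOR_RGB2HSV)
    if n=='scene': cv2.imwrite('pics/scene2.png',f['pixels'][...,::-1])
    m=(hsv[...,0]<14)&(hsv[...,1]>110)&(P[...,2]>.018)&(P[...,2]<.045)&(np.abs(P[...,1])<.1)&(P[...,0]>-.21)&(P[...,0]<-.12)
    print(n,'panel x',np.percentile(P[m][:,0],[5,50,95]))
    m=(np.abs(P[...,1])<.055)&(P[...,2]>.15)&(P[...,2]<.22)&(P[...,0]>-.13)&(P[...,0]<-.06)
    q=P[m];r=np.hypot(q[:,0],q[:,2]-.066);a=np.arctan2(q[:,2]-.066,-q[:,0])
    k=(r>.142)&(r<.17); print(n,k.sum(),np.percentile(a[k],[5,25,50,75,95]).round(3),'r',r[k].max().round(3))
E
```

```text
t 6.8 tcp bin mm [-208.8   -0.3  287. ] F bin [-0.5 -0.4 -1.5] w 0.0
R bin [[0.769, -0.002, 0.639], [-0.004, -1.0, 0.001], [0.639, -0.004, -0.769]]
scene panel x [-0.13794352 -0.13621562 -0.13465408]
scene 236 [0.933 0.939 0.948 0.965 0.979] r 0.169
side panel x [-0.13816116 -0.13717494 -0.13621113]
side 294 [0.924 0.935 0.948 0.961 0.973] r 0.169
```

View pics/scene2.png

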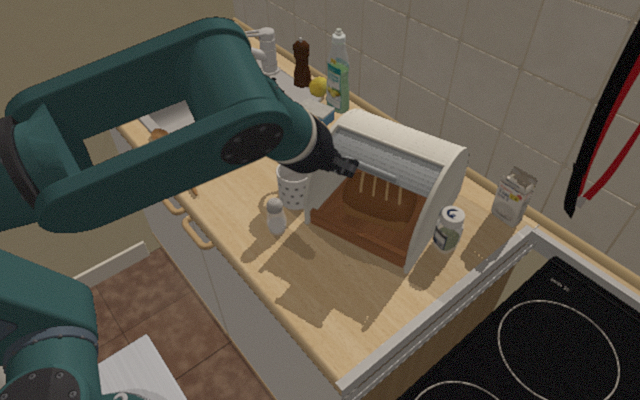

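The board is home with its panel between the side plates at (360,235). The ledge is at (375,165) and the bystanders are standing. I compute the sweep next.

Request:
{"api": "move_arm", "payload": {
  "series": [
    [[21.3, 0, 20.1], [0, 0, 0]],
    [[21.3, 0, 20.1], [0, 0, 0]],
    [[21.3, 0, 20.1], [0, 0, 0]],
    [[21.3, 0, 20.1], [0, 0, 0]],
    [[0, 0, 20], [0, 0, 0]],
    [[0, 0, 20], [0, 0, 0]],
    [[0, 0, 20], [0, 0, 0]],
    [[0, 0, 20], [0, 0, 0]],
    [[0, 0, 0], [0, 0, 0]]
  ]
}}

```text
time_s: 7.8
ee_pos: [0.6742, 0.0901, 0.2216]
orientation: [[0.734, 0.299, 0.61], [0.229, -0.954, 0.192], [0.639, -0.001, -0.769]]
contact_force: [-0.5, -0.3, -0.7]
grip_width: -0.0001
finger_force: 0.0
```

```bash
cat > sweep.py <<'E'
from h import *
import sys
# waypoints of the finger's -x bottom corner on radius r, angles a0..a1
def plan(a0,a1,n,r=154.,h=11.):
    s=st(); R=RB.T@s['orientation']; p=(s['ee_pos']-O)@RB*1000
    for a in np.linspace(a0,a1,n):
        C=np.array([-r*np.cos(a),0,66+r*np.sin(a)]); T=C+h*R[:,0]; T[1]=0
        print(round(a,3),T.round(1)[[0,2]],(R.T@(T-p)).round(1)); p=T
plan(*map(float,sys.argv[1:3]),int(sys.argv[3]))
E
python3 sweep.py 1.25 -0.03 25
```

```text
t 7.8 tcp bin mm [-35.5  -0.4 221.6] F bin [-0.6 -0.1 -0.7] w -0.0001
R bin [[0.769, 0.002, 0.639], [0.001, -1.0, 0.002], [0.639, -0.001, -0.769]]
1.25 [-40.1 219.2] [-5.  -0.4 -1.1]
1.197 [-47.8 216.4] [-7.7 -0.  -2.8]
1.143 [-55.4 213.2] [-7.9 -0.  -2.4]
1.09 [-62.8 209.6] [-8.  -0.  -1.9]
1.037 [-69.9 205.6] [-8.1 -0.  -1.5]
0.983 [-76.9 201.2] [-8.1 -0.  -1.1]
0.93 [-83.6 196.5] [-8.2 -0.  -0.7]
0.877 [-90.1 191.4] [-8.2 -0.  -0.2]
0.823 [-96.2 186. ] [-8.2 -0.   0.2]
0.77 [-102.1  180.2] [-8.2 -0.   0.7]
0.717 [-107.7  174.2] [-8.1 -0.   1.1]
0.663 [-112.9  167.9] [-8.1 -0.   1.5]
0.61 [-117.8  161.3] [-8. -0.  2.]
0.557 [-122.3  154.4] [-7.9  0.   2.4]
0.503 [-126.4  147.3] [-7.7  0.   2.8]
0.45 [-130.2  140. ] [-7.6  0.   3.2]
0.397 [-133.6  132.5] [-7.4  0.   3.6]
0.343 [-136.6  124.9] [-7.2  0.   4. ]
0.29 [-139.1  117.1] [-7.   0.   4.4]
0.237 [-141.2  109.1] [-6.7  0.   4.7]
0.183 [-143.   101.1] [-6.5  0.   5.1]
0.13 [-144.2   93. ] [-6.2  0.   5.4]
0.077 [-145.1   84.8] [-5.9  0.   5.7]
0.023 [-145.5   76.6] [-5.6  0.   6. ]
-0.03 [-145.5   68.4] [-5.2  0.   6.3]
```

Request:
{"api": "move_arm", "payload": {
  "series": [
    [[-5, 0, -1], [0, 0, 0]],
    [[-7.7, 0, -2.8], [0, 0, 0]],
    [[-7.9, 0, -2.4], [0, 0, 0]],
    [[-8, 0, -1.9], [0, 0, 0]],
    [[-8.1, 0, -1.5], [0, 0, 0]],
    [[-8.1, 0, -1.1], [0, 0, 0]],
    [[-8.2, 0, -0.7], [0, 0, 0]],
    [[-8.2, 0, -0.2], [0, 0, 0]],
    [[-8.2, 0, 0.2], [0, 0, 0]],
    [[-8.2, 0, 0.7], [0, 0, 0]],
    [[-8.1, 0, 1.1], [0, 0, 0]],
    [[-8.1, 0, 1.5], [0, 0, 0]],
    [[-8, 0, 2], [0, 0, 0]]
  ]
}}

```text
time_s: 9.1
ee_pos: [0.594, 0.0643, 0.1626]
orientation: [[0.732, 0.297, 0.614], [0.228, -0.955, 0.191], [0.643, 0.0, -0.766]]
contact_force: [1.3, 0.1, 2.7]
grip_width: -0.0002
finger_force: 0.8
```

```bash
python3 sweep.py 0.57 -0.03 13; python3 - <<'E'
from h import *
f=grab('side');cv2.imwrite('pics/side3.png',f['pixels'][...,::-1])
E
```

```text
t 9.1 tcp bin mm [-119.8   -1.2  162.6] F bin [ 1.3 -0.3  2.7] w -0.0002
R bin [[0.766, -0.0, 0.643], [0.0, -1.0, -0.0], [0.643, 0.0, -0.766]]
0.57 [-121.2  156.2] [-5.2 -1.2  4. ]
0.52 [-125.2  149.6] [-7.3 -0.   2.5]
0.47 [-128.9  142.8] [-7.2 -0.   2.8]
0.42 [-132.2  135.9] [-7.  -0.   3.2]
0.37 [-135.1  128.8] [-6.8 -0.   3.5]
0.32 [-137.8  121.5] [-6.7 -0.   3.9]
0.27 [-140.   114.1] [-6.4 -0.   4.2]
0.22 [-141.9  106.7] [-6.2 -0.   4.5]
0.17 [-143.4   99.1] [-6.  -0.   4.8]
0.12 [-144.5   91.5] [-5.7 -0.   5.1]
0.07 [-145.2   83.8] [-5.5 -0.   5.4]
0.02 [-145.5   76.1] [-5.2 -0.   5.7]
-0.03 [-145.5   68.4] [-4.9 -0.   5.9]
```

View pics/side3.png

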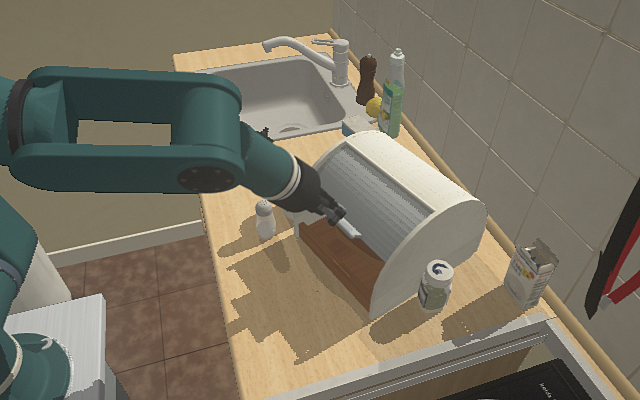

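The fingertip at (340,215) is pushing the ledge and the cover is following down. The shaker at (265,220) is clear of the gripper.

Request:
{"api": "move_arm", "payload": {
  "series": [
    [[-5.2, 0, 4], [0, 0, 0]],
    [[-7.3, 0, 2.5], [0, 0, 0]],
    [[-7.2, 0, 2.8], [0, 0, 0]],
    [[-7, 0, 3.2], [0, 0, 0]],
    [[-6.8, 0, 3.5], [0, 0, 0]],
    [[-6.7, 0, 3.9], [0, 0, 0]],
    [[-6.4, 0, 4.2], [0, 0, 0]],
    [[-6.2, 0, 4.5], [0, 0, 0]],
    [[-6, 0, 4.8], [0, 0, 0]],
    [[-5.7, 0, 5.1], [0, 0, 0]],
    [[-5.5, 0, 5.4], [0, 0, 0]]
  ]
}}

```text
time_s: 10.25
ee_pos: [0.5699, 0.0571, 0.0838]
orientation: [[0.732, 0.298, 0.613], [0.228, -0.955, 0.191], [0.642, -0.0, -0.766]]
contact_force: [0.6, 0.6, 0.2]
grip_width: -0.0002
finger_force: 0.5
```

```bash
python3 sweep.py 0.04 -0.05 4
```

```text
t 10.25 tcp bin mm [-144.9   -0.9   83.8] F bin [0.7 0.4 0.2] w -0.0002
R bin [[0.766, 0.0, 0.642], [-0.0, -1.0, 0.0], [0.642, -0.0, -0.766]]
0.04 [-145.4   79.2] [-3.3 -0.9  3.2]
0.01 [-145.6   74.6] [-3.1  0.   3.5]
-0.02 [-145.5   70. ] [-2.9  0.   3.6]
-0.05 [-145.4   65.4] [-2.8  0.   3.6]
```

Request:
{"api": "move_arm", "payload": {
  "series": [
    [[-3.3, 0, 3.2], [0, 0, 0]],
    [[-3.1, 0, 3.5], [0, 0, 0]],
    [[-2.5, 0, 3], [0, 0, 0]],
    [[0, 0, 0], [0, 0, 0]]
  ]
}}

```text
time_s: 10.65
ee_pos: [0.5693, 0.0569, 0.0706]
orientation: [[0.732, 0.297, 0.613], [0.228, -0.955, 0.191], [0.642, -0.001, -0.767]]
contact_force: [-0.3, -0.7, 0.7]
grip_width: -0.0
finger_force: 0.0
```

Request:
{"api": "move_arm", "payload": {
  "series": [
    [[-1.3, 0, 1.5], [0, 0, 0]],
    [[0, 0, 0], [0, 0, 0]]
  ]
}}

```text
time_s: 10.85
ee_pos: [0.5698, 0.0568, 0.0696]
orientation: [[0.731, 0.297, 0.614], [0.228, -0.955, 0.191], [0.643, 0.0, -0.766]]
contact_force: [0.2, 0.4, 0.0]
grip_width: -0.0001
finger_force: 0.0
```

Request:
{"api": "move_arm", "payload": {
  "series": [
    [[-1.3, 0, 1.5], [0, 0, 0]],
    [[0, 0, 0], [0, 0, 0]]
  ]
}}

```text
time_s: 11.05
ee_pos: [0.5698, 0.0567, 0.0676]
orientation: [[0.731, 0.297, 0.614], [0.228, -0.955, 0.191], [0.643, 0.0, -0.766]]
contact_force: [0.4, 0.9, -0.0]
grip_width: -0.0001
finger_force: 0.1
```

```bash
cat > cov.py <<'E'
from h import *
st()
for n in ['scene','side']:
    f=grab(n); P=(cloud(f)-O)@RB
    cv2.imwrite(f'pics/{n}4.png',f['pixels'][...,::-1])
    m=(np.abs(P[...,1])<.046)&(np.abs(P[...,1])>.03)&(P[...,2]>.03)&(P[...,2]<.12)&(P[...,0]>-.163)&(P[...,0]<-.14)
    q=P[m]; print(n,len(q),'ledge z pct',np.percentile(q[:,2],[5,25,50,75,95]).round(4), 'left',np.median(q[q[:,1]>0][:,2]).round(4),'right',np.median(q[q[:,1]<0][:,2]).round(4))
E
python3 cov.py
```

```text
t 11.05 tcp bin mm [-145.2   -1.2   67.6] F bin [ 0.7  0.8 -0. ] w -0.0001
R bin [[0.766, -0.0, 0.643], [-0.0, -1.0, -0.0], [0.643, 0.0, -0.766]]
scene 24 ledge z pct [0.0617 0.0632 0.0643 0.065  0.0658] left nan right 0.0643
side 91 ledge z pct [0.0607 0.0612 0.062  0.0627 0.0643] left 0.0651 right 0.062
  return _methods._mean(a, axis=axis, dtype=dtype,
  ret = ret.dtype.type(ret / rcount)
```

Request:
{"api": "move_arm", "payload": {
  "series": [
    [[-1.3, 0, 1.5], [0, 0, 0]],
    [[-1.3, 0, 1.5], [0, 0, 0]],
    [[0, 0, 0], [0, 0, 0]],
    [[0, 0, 0], [0, 0, 0]]
  ]
}}

```text
time_s: 11.55
ee_pos: [0.5709, 0.0568, 0.0661]
orientation: [[0.729, 0.297, 0.617], [0.227, -0.955, 0.191], [0.646, 0.001, -0.763]]
contact_force: [-5.0, -0.2, 8.8]
grip_width: -0.0001
finger_force: 4.4
```

Request:
{"api": "move_arm", "payload": {
  "series": [
    [[-0.7, 0, 0.8], [0, 0, 0]],
    [[-0.7, 0, 0.8], [0, 0, 0]],
    [[0, 0, 0], [0, 0, 0]],
    [[0, 0, 0], [0, 0, 0]]
  ]
}}

```text
time_s: 11.95
ee_pos: [0.5718, 0.0568, 0.0659]
orientation: [[0.727, 0.297, 0.619], [0.228, -0.955, 0.191], [0.648, 0.002, -0.762]]
contact_force: [-10.9, 0.4, 16.1]
grip_width: 0.0001
finger_force: 8.5
```

```bash
python3 cov.py 2>/dev/null
```

```text
t 11.95 tcp bin mm [-143.3   -1.7   65.9] F bin [-10.3   3.7  16.1] w 0.0001
R bin [[0.762, -0.0, 0.648], [0.001, -1.0, -0.001], [0.648, 0.002, -0.762]]
scene 21 ledge z pct [0.0614 0.062  0.0629 0.0639 0.065 ] left nan right 0.0629
side 93 ledge z pct [0.059  0.0604 0.0613 0.0621 0.0633] left nan right 0.0613
```

View pics/side4.png

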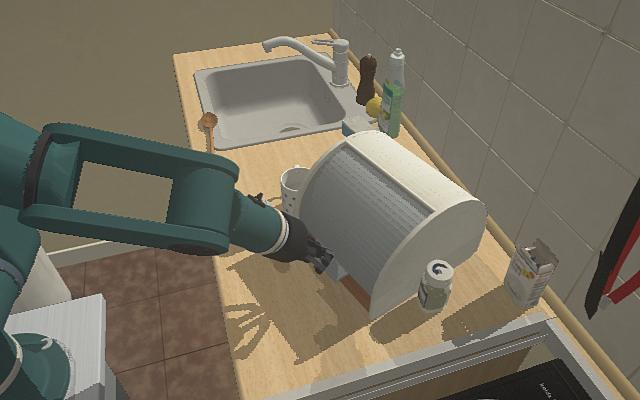

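The cover is shut: the ledge is level at z≈61 mm at (335,270) and it takes 16 N against the stop. I back off along the tool axis.

Request:
{"api": "move_arm", "payload": {
  "series": [
    [[1.3, 0, -1.5], [0, 0, 0]],
    [[3.2, 0, -3.8], [0, 0, 0]],
    [[3.2, 0, -8], [0, 0, 0]],
    [[0, 0, -20], [0, 0, 0]],
    [[0, 0, -30], [0, 0, 0]],
    [[0, 0, -30], [0, 0, 0]],
    [[0, 0, -30], [0, 0, 0]],
    [[0, 0, -20], [0, 0, 0]],
    [[0, 0, 0], [0, 0, 0]]
  ]
}}

```text
time_s: 12.95
ee_pos: [0.4876, 0.0302, 0.1796]
orientation: [[0.728, 0.296, 0.619], [0.228, -0.955, 0.189], [0.647, 0.004, -0.763]]
contact_force: [0.8, 0.2, 0.3]
grip_width: 0.0004
finger_force: 0.0
```

```bash
python3 cov.py 2>/dev/null; python3 - <<'E'
from h import *
f=grab('scene');P=(cloud(f)-O)@RB;hsv=cv2.cvtColor(f['pixels'],cv2.COLOR_RGB2HSV)
m=(hsv[...,0]<14)&(hsv[...,1]>110)&(P[...,2]>.018)&(P[...,2]<.045)&(np.abs(P[...,1])<.1)&(P[...,0]>-.21)&(P[...,0]<-.12)
print('panel',np.median(P[m][:,0]))
E
```

```text
t 12.95 tcp bin mm [-231.5   -2.1  179.6] F bin [ 0.8 -0.   0.3] w 0.0004
R bin [[0.763, -0.002, 0.647], [0.001, -1.0, -0.004], [0.647, 0.004, -0.763]]
scene 74 ledge z pct [0.0612 0.0621 0.0631 0.064  0.0649] left nan right 0.0631
side 169 ledge z pct [0.0591 0.0603 0.0611 0.0617 0.0633] left 0.061 right 0.0611
panel -0.13608934391362196
```

View pics/scene4.png

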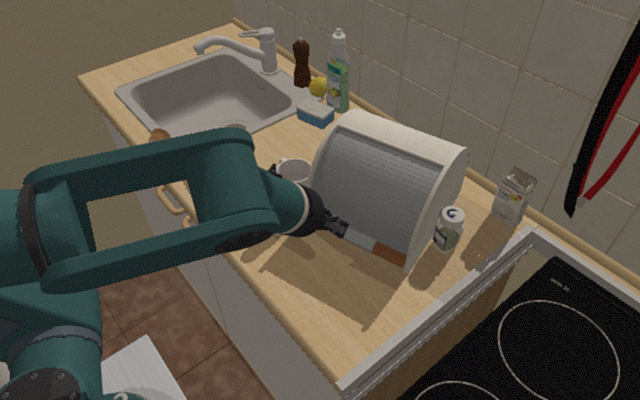

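The cover is shut with the ledge at (365,243), the board panel is home at (390,255), and the gripper at (335,228) is touching nothing. Handing in.

```bash
python3 -c "
from cell import robot
print(robot.sign_off())"
```

```text
the job is handed in; nothing more can be done
None
```

The board was pushed home against its stop and the cover pushed shut against its stop. The job was handed in at about 13 s with the arm clear, and the hand-in returned no verdict.

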